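# Open the bench gate valve one and a quarter turns, past its backlash

### The arm

A 6-joint arm with a two-finger parallel gripper is mounted at the origin on a cart in front of the work surface, level with it; the furniture and walls round the work are solid. World frame = base frame: x ahead of the robot, y to its left, z up, the work surface at z = 0. Lengths are in m, angles in rad, forces in N, time in s.
With the tool pointing down it reaches from about 0.35 to 0.875 m from the base axis. Payload 15.5 kg.
Tool frame: the origin (TCP) lies on the centre line of the jaws, within the pads' length; the fingertips stand 11 mm ahead of it and the grasp point (between the pads) lies 8 mm behind it (r.tip_reach is the distance from the TCP to the fingertips, in m); z points along the fingers, y is the line along which they close (so a half turn about z gives the same grasp; the last joint's range is limited). The gripper opens to 85 mm and grips with 20 to 120 N. Pads are 22 mm wide; open, the fingers measure 114 mm over their backs; the gripper's body (76 mm by 85 mm) begins 54 mm behind the grasp point. The pads swing forward as they close: fully open they stand 13 mm farther back than shut.
Start: joints at [1.089, 0.494, 1.345, -0, 1.302, -0.096], TCP at [0.236, 0.579, 0.242] pointing down, gripper open.
Joint ranges: [-2.91, 2.91], [-0.82, 2.16], [0.22, 2.67], [-1.22, 4.37], [0.12, 2.79], [-3.08, 3.08]. Speed limits (rad/s): [1.89, 1.89, 2.57, 3.01, 3.01, 3.01].

### API

Orientations are given as a rotation vector (axis times angle).
In Python, from bench import r gives the robot as it stands.
- The arm moves only by the tool send_rows, never from a script. Its argument "commands" is a list of rows, each an object with "slide": the shift along the tool's x, y, z in units of 0.05 m (1.0 is 0.05 m), a list of three; "angular": the turn, a rotation vector about the tool's x, y, z in units of 0.1 rad (1.0 is 0.1 rad), a list of three. A call has 1 to 10 rows; each row shifts and turns the commanded pose from where the row before left it, along the tool's axes as they then stand; what a row does not reach is not made up. A row lasts 1/10 s, in which the tool goes at most 50 mm and 8.59 degrees, less where a joint would pass 70% of its speed; a pose out of reach is approached as far as the arm can. A call with a number of a shift or a turn outside -1 to 1 is refused whole. A call with a gripper value outside its range is refused whole. "fingers" is the closure, from 0 (fully open) to 1 (shut), set as the call begins (left out, the last holds). The fingers move at their own pace and stop on an object; "squeeze" is the grip in N (left out, the last holds). Time passes only in rows, so rows that do not move let the fingers close. It gives the time, the measured TCP pose, the force, the opening and the grip force at its end, in the units of the state.
- r.get_obs(): the state, without advancing time (a new reading comes with each control period).
- r.grab_frame(name): name is "scene" or "top" or "wrist"; returns a dict with "frame" (400x640x3 uint8, blue, green, red), "fx", "fy", "cx", "cy" (pixels), "world_to_cam" (4x4, takes a point from world to camera coordinates). Camera axes: x right, y down, z forward; pixel columns grow to the right and rows downward; lengths in m; the calibration is good to about 2 mm. A picture is of the moment at which its call begins. There is no depth.
- r.hand_in(): hands the job in; it is judged then, once.
Trained networks look in a picture, given as the dict that the camera call returned (one of the last four; its "shot" number tells which), for a name from the list of things; names that differ only in an ending like _2 or _b are one class to them, and where a whole thing is asked for, a point or a joint stands for the part that bears it (a point fixed in the world has none). Each returns a list of dicts, best first, with "score" (0 to 1); they miss things now and then, are a little off and sometimes report something else, mostly with a low value. They report only what shows in the picture. A call takes as long as a camera call.
- r.regions_of(picture, thing): "pixels" (400x640 bool, what is visible of it) and "rect" ([left, top, right, bottom] in pixels, round what is visible of it).
The state is a dict: "time": time; "qpos": joint angles; "qd": joint speeds; "tau": joint torques, N m; "tcp_pos": TCP position; "eef_rot": TCP orientation; "wrist_force": force on the tool from outside, world axes, zero at the start; "moment": the same for the moment, N m; "gripper_width": finger opening in m; "grip_force": force on a finger pad.
Only numpy, scipy, OpenCV 4.12 (cv2) and the standard library are available. Lean on these libraries where they do the work, as an engineer would, in place of code of your own. Each camera call takes 0.05 s, during which the arm holds its last target. There are 200 camera calls.

### The job

Open the small gate valve by one and a quarter turns of its stem: turn the handwheel with the orange crank grip anticlockwise. The worn wheel turns freely for a while before the red stem pointer starts to move, so take up that slack first and count only the turns the pointer makes, from its blue shut mark once round and on to the green quarter-turn mark; then let go with the slack still taken up in the opening direction. Leave the glassware beside the valve standing where it is.

Things in the scene. Friction and masses are not known exactly. Their poses are not given: they have to be found in the camera images.
- stem (a joint): Angle of valve stem and red pointer, rad. 0 (start) = shut, pointer on the dial's blue mark (uphill side); grows anticlockwise seen on the wheel's face, opening, to 13 at most; 1 1/4 turns = 7.854, pointer at the green mark on the left seen from the valve's front, on its second pass. Stays where left; resists with 0.16 N m plus 0.03 N m s/rad.
- handwheel (a joint): Angle of the handwheel relative to the stem, rad: the backlash. Moves freely (0.03 N m) from -1.7 to 0. At 0 the wheel bears on the stem and carries it along when turned further anticlockwise (opening); at -1.7 it does so clockwise. Starts between -1.5 and -0.6. The wheel's angle seen from outside = stem + handwheel.
- wheel_centre (a point): Centre of the black handwheel: 12 mm thick ring of 50 mm centre-line radius, three spokes, hub end 12 mm above the ring's mid plane. z: the wheel's axis, up out of its face, leaning 28 degrees from vertical to the valve's front; -x points to the crank grip. The white dial, 156 mm across, lies 31 mm below the mid plane.
- grip_centre (a point): Point to hold on the orange crank grip, a round knob 21 to 23 mm thick, 52 mm long, on the ring at 50 mm radius, parallel to the wheel's axis. The point is on the knob's axis, 24 mm below its end, 37 mm above the wheel's mid plane. The grip spins freely on its pin, so a hand can hold it without turning as it goes round. z: out of the wheel's face.
- valve: Blue flanged gate valve bolted to the bench on a 130 x 120 mm steel foot, pipe stubs along its y (183 mm over the blanked flanges, 86 mm across), wheel leaning to its front (-x). Origin: under the foot's centre, on the bench; z up. Fixed, turned so that the wheel leans towards the robot and somewhat to its left.
- beaker_100: Empty beaker, 51 mm wide, 69 mm high, standing loose to the left of the valve. Origin at the centre of its underside, z up. Not to be disturbed.
- vial_1: Small brown vial with a white cap, 23 mm wide, 46 mm high, loose to the right of the valve. Origin at the centre of its underside, z up. Not to be disturbed.
- vial_2: Small clear vial with a white cap, 23 mm wide, 46 mm high, loose to the right of the valve. Origin at the centre of its underside, z up. Not to be disturbed.
- petri_1: Covered petri dish with pale yellow medium, 61 mm wide, 15 mm high, loose in front of the valve. Origin at the centre of its underside, z up. Not to be disturbed.

How it is judged:
On the way:
1. the slack is taken up in the opening direction, before the stem has been turned to any extent (value of joint handwheel above -0.1 rad and value of joint stem below 0.8 rad), for 0.05 s.
At the end, for the whole second after the job is handed in: The stem stands open by one and a quarter turns (7.854 rad) within 0.26 rad (15 degrees), at rest, and the wheel's slack is still taken up in the opening direction (within 0.25 rad) (value of joint stem between 7.594 and 8.114 rad and value of joint handwheel above -0.25 rad and velocity of joint stem between -0.05 and 0.05 rad/s); the robot touches nothing.
It fails at once if a loose neighbour (beaker, vial or petri dish) is moved by more than 30 mm or tipped (distance of any of beaker_100, vial_1, vial_2, petri_1 from where it was at the start of the episode above 0.03 m or angle between any of beaker_100, vial_1, vial_2, petri_1's own z axis and vertical above 0.5 rad).
It also fails if it takes over 56 s, if anything falls off the work surface, if the arm or the gripper's body presses on something with over 40 N, if the wrist force passes 120 N, or if a joint passes its speed limit or range.

## Working session

There is one attempt and no reset: what is moved stays moved. The work goes in short steps, Python scripts to look and compute and a tool call to move; the robot and the scene stay as the last step left them, time stands still between calls to the robot, and variables do not carry over. Pictures are saved under pics/ and viewed, at most 10 in all, crops included, and the job is handed in when it is done.

Besides the shell and the picture viewer there is one more tool, called by a JSON object that holds its "op" and its "data", one argument or row to a line. send_rows: Moves the arm, as the interface text tells. Shifts and turns lie within -1 to 1; 1 stands for 0.05 m of shift or 0.1 rad of turn. Its arguments: {"type":"object","properties":{"commands":{"type":"array","items":{"type":"object","properties":{"slide":{"type":"array","items":{"type":"number"}},"angular":{"type":"array","items":{"type":"number"}}}}},"fingers":{"type":"number"},"squeeze":{"type":"number"}},"required":["commands"]}

```bash
ls; mkdir -p pics; cat > h.py <<'E'
import numpy as np,cv2
from scipy.spatial.transform import Rotation as R
from bench import r
def ray(p,u,v):
    M=np.array(p["world_to_cam"]);Rm=M[:3,:3];c=-Rm.T@M[:3,3]
    d=Rm.T@np.array([(u-p["cx"])/p["fx"],(v-p["cy"])/p["fy"],1]);return c,d/np.linalg.norm(d)
def proj(p,X):
    M=np.array(p["world_to_cam"]);x=M[:3,:3]@X+M[:3,3];return np.array([p["fx"]*x[0]/x[2]+p["cx"],p["fy"]*x[1]/x[2]+p["cy"]])
def tri(rs):
    A=0;b=0
    for c,d in rs:
        P=np.eye(3)-np.outer(d,d);A=A+P;b=b+P@c
    return np.linalg.solve(A,b)
E
python3 - <<'E'
from h import *
o=r.get_obs();print(o)
P={}
for n in("scene","top"):
    p=r.grab_frame(n);P[n]=p;cv2.imwrite(f"pics/{n}0.png",p["frame"])
    print(n,ray(p,320,200))
    for t in("grip_centre","wheel_centre","stem","valve","beaker_100","vial_1","petri_1"):
        for q in r.regions_of(p,t)[:2]:
            ys,xs=np.nonzero(q["pixels"]);print(t,round(q["score"],2),q["rect"],xs.mean().round(1),ys.mean().round(1),len(xs))
E
```

```text
pics
{'time': 0.0, 'qpos': array([ 1.08849346e+00,  4.94202713e-01,  1.34611145e+00, -6.41372419e-07,
        1.30252503e+00, -9.54877873e-02]), 'qd': array([-0.0004957 ,  0.00149981, -0.00225461,  0.00194993, -0.00095886,
       -0.00055445]), 'tau': array([-5.87051560e-03, -8.82180047e+01, -3.83858585e+01, -4.28385865e-04,
        1.01865488e-02, -6.53087432e-05]), 'tcp_pos': array([0.23560519, 0.57851961, 0.24169478]), 'eef_rot': array([-6.03758198e-01, -3.08266920e+00,  1.87697876e-03]), 'wrist_force': array([-0.22036807,  0.2535635 , -0.4654829 ]), 'moment': array([0.00901193, 0.01311931, 0.00171439]), 'grip_force': 0.0, 'gripper_width': 0.08538285426322766}
scene (array([ 0.12201667, -0.67049177,  0.50145105]), array([ 0.48205737,  0.77104129, -0.41607214]))
grip_centre 0.66 [335.8, 166.4, 349.7, 194.4] 341.6 178.9 221
wheel_centre 0.61 [327.6, 164.6, 375.4, 211.9] 349.2 191.5 864
wheel_centre 0.41 [333.3, 166.1, 351.1, 191.2] 341.9 178.2 213
stem 0.75 [326.5, 168.1, 386.6, 212.4] 351.2 193.2 1099
stem 0.34 [328.9, 170.5, 375.8, 211.4] 349.2 191.7 835
valve 0.83 [324.3, 170.1, 409.0, 287.4] 365.9 233.5 6207
vial_1 0.8 [336.9, 298.1, 349.5, 325.8] 343.6 308.8 350
vial_1 0.66 [295.8, 287.2, 311.1, 308.7] 303.0 298.9 279
petri_1 0.93 [288.2, 231.8, 317.4, 249.8] 303.5 241.2 416
top (array([0.49934349, 0.07475614, 1.12850937]), array([ 0.06244709, -0.01743141, -0.99789604]))
grip_centre 0.44 [304.9, 200.6, 331.2, 227.2] 317.7 214.6 476
wheel_centre 0.58 [335.0, 162.3, 397.7, 211.9] 366.9 186.6 1188
stem 0.69 [333.7, 161.3, 400.5, 212.1] 368.9 185.7 1348
stem 0.48 [336.2, 163.8, 394.4, 212.8] 367.2 185.8 1122
valve 0.76 [337.0, 139.6, 416.8, 222.4] 376.5 183.8 4266
beaker_100 0.71 [319.9, 117.6, 339.7, 143.1] 329.4 129.6 436
vial_1 0.39 [421.2, 238.1, 435.5, 246.5] 424.9 241.6 96
petri_1 0.98 [303.7, 200.5, 330.3, 227.0] 317.5 214.7 478
```

```bash
python3 - <<'E'
import cv2,numpy as np
a=cv2.imread("pics/scene0.png")[140:340,250:450];b=cv2.imread("pics/top0.png")[90:290,290:490]
cv2.imwrite("pics/c0.png",np.hstack([cv2.resize(x,(400,400),interpolation=cv2.INTER_CUBIC) for x in(a,b)]))
cv2.imwrite("pics/full.png",np.hstack([cv2.resize(cv2.imread(f"pics/{n}0.png"),(400,250)) for n in("scene","top")]))
E
```

```text
(no output)
```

View pics/c0.png

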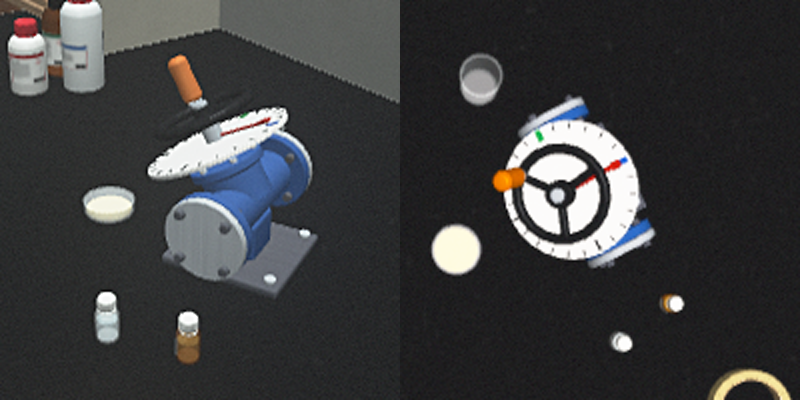

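View pics/full.png

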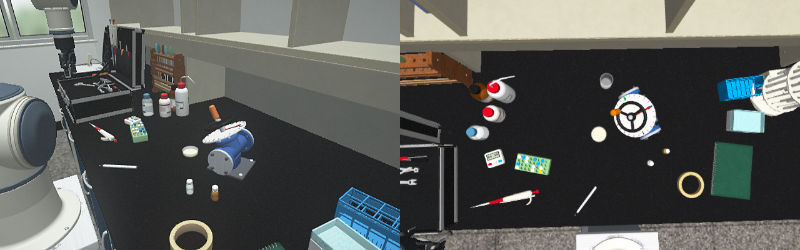

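The crop shows the orange grip at the wheel's front-left, with the red pointer on the blue mark and the green mark at upper left in the top view. The dial and grip are clear, and glassware stands on both sides. Next I fit wheel pose.

```bash
cat >> h.py <<'E'
def mask(p,kind,box):
    hsv=cv2.cvtColor(p["frame"],cv2.COLOR_BGR2HSV);H,S,V=[hsv[...,i].astype(int) for i in range(3)]
    m={"orange":(H>6)&(H<22)&(S>170)&(V>130),"red":((H<5)|(H>174))&(S>150)&(V>90),"green":(H>50)&(H<80)&(S>120)&(V>80),"white":(S<40)&(V>190),"blue":(H>108)&(H<125)&(S>180)&(V>180)}[kind]
    o=np.zeros(m.shape,bool);l,t,rr,b=box;o[t:b,l:rr]=m[t:b,l:rr];return o
def axes(yaw,t=np.radians(28)):  # valve yaw; front = -x of valve
    vx=np.array([np.cos(yaw),np.sin(yaw),0]);vy=np.array([-np.sin(yaw),np.cos(yaw),0])
    n=np.array([0,0,np.cos(t)])-np.sin(t)*vx
    up=np.cross(vy,n)   # uphill in-plane? vy x n
    return -up if up[2]<0 else up, n
BOX={"scene":(320,160,400,235),"top":(330,140,420,225)}
E
python3 - <<'E'
from h import *
from scipy.optimize import least_squares
P={n:r.grab_frame(n) for n in("scene","top")}
M={}
for n,p in P.items():
    b=BOX[n];b2=(b[0]-20,b[1]-10,b[2],b[3])
    for k in("orange","red","green","blue","white"):
        m=mask(p,k,b2 if k=="orange" else b);ys,xs=np.nonzero(m)
        if len(xs): M[n,k]=np.array([xs.mean(),ys.mean()]);print(n,k,M[n,k].round(1),len(xs),xs.min(),xs.max(),ys.min(),ys.max())
    m=mask(p,"white",b).astype(np.uint8)
    nl,l,s,c=cv2.connectedComponentsWithStats(cv2.morphologyEx(m,cv2.MORPH_CLOSE,np.ones((3,3))))
    i=1+s[1:,4].argmax();pts=np.argwhere(l==i)[:,::-1].astype(np.int32)
    e=cv2.fitEllipse(cv2.convexHull(pts));M[n,"ell"]=np.array(e[0]);print(n,"ell",e)
dial=tri([ray(P[n],*M[n,"ell"]) for n in P]);print("dial c",dial)
grip=tri([ray(P[n],*M[n,"orange"]) for n in P]);print("grip body c",grip)
# fit: dial centre, yaw, grip angle; orange centroid ~ height 26+..: knob spans 11..61 -> 36 above mid
th=np.linspace(0,2*np.pi,60)
def model(x):
    u,n=axes(x[3]);l=np.cross(n,u);C=x[:3]+.031*n
    return u,n,l,C,C+.05*(np.cos(x[4])*u+np.sin(x[4])*l)+.036*n
def f(x):
    u,n,l,C,g=model(x);o=[]
    for k,p in P.items():
        o+=[*(proj(p,x[:3])-M[k,"ell"]),*(proj(p,g)-M[k,"orange"])]
        if (k,"blue") in M and k=="top":o+=[*(.3*(proj(p,x[:3]+.07*u)-M[k,"blue"]))]
        if (k,"green") in M:o+=[*(.3*(proj(p,x[:3]+.07*l)-M[k,"green"]))]
    return np.array(o)
best=min((least_squares(f,[*dial,y,a]) for y in(-.3,-.8,.3) for a in(1,2.5,4)),key=lambda s:s.cost)
x=best.x;u,n,l,C,g=model(x);print(x,best.fun.round(1));print("u",u,"n",n,"l",l,"C",C,"grip",C+.05*(np.cos(x[4])*u+np.sin(x[4])*l)+.037*n)
np.savez("fit.npz",x=x,u=u,n=n,l=l,C=C)
for k,p in P.items():
    im=p["frame"].copy()
    for q in th:
        for rad,h in((.078,-.031),(.05,0)):
            a=proj(p,C+h*n+rad*(np.cos(q)*u+np.sin(q)*l)).astype(int);im[a[1],a[0]]=(255,0,255)
    b=BOX[k];cv2.imwrite(f"pics/f{k}.png",cv2.resize(im[b[1]-15:b[1]+85,b[0]-20:b[0]+80],(400,400),interpolation=0))
cv2.imwrite("pics/fit.png",np.hstack([cv2.imread(f"pics/f{k}.png") for k in P]))
E
```

```text
scene orange [345.6 181.2] 5 338 350 168 189
scene red [374.2 202.7] 16 361 384 199 207
scene green [371.  197.5] 4 370 372 197 198
scene white [359.6 211.2] 937 324 399 189 227
scene ell ((368.336181640625, 210.98562622070312), (23.987995147705078, 89.8709716796875), 73.71200561523438)
top orange [343.9 179.1] 141 337 351 174 185
top red [391.5 175. ] 32 378 399 170 183
top green [359.4 157.8] 11 358 361 156 160
top blue [402.  182.3] 3 401 404 169 208
top white [378.5 183.5] 2584 342 416 140 220
top ell ((378.2615966796875, 183.87301635742188), (69.17900848388672, 84.82010650634766), 147.8068084716797)
dial c [ 0.60086131 -0.07745362  0.12747884]
grip body c [0.60605299 0.00377794 0.16591797]
[ 0.60078834 -0.0727164   0.12613723 -1.169283    2.45466992] [-5.   0.2 -1.3  0.4  2.4  0.6 -0.4 -2.6  2.7 -0.7  1.2 -4.3  1.6 -1.5]
u [ 0.34506631 -0.81272732  0.46947156] n [-0.18347501  0.43213478  0.88294759] l [9.20470621e-01 3.90811766e-01 2.77555756e-17] C [ 0.59510061 -0.05932022  0.1535086 ] grip [6.04158074e-01 4.80723435e-04 1.68027867e-01]
```

View pics/fit.png

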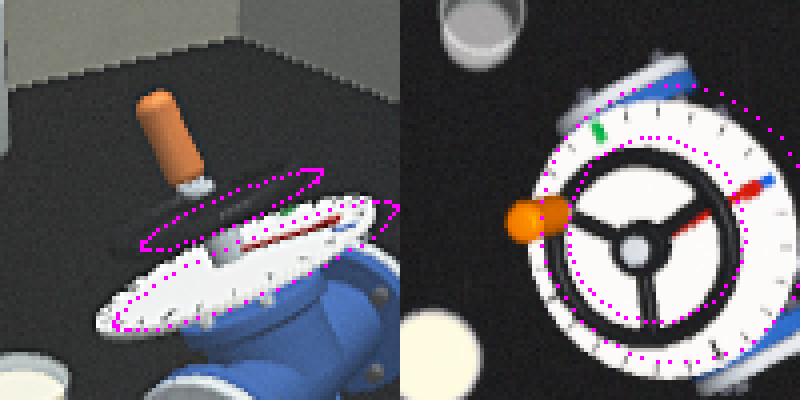

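The overlay misses because the white mask took in the flanges. I read the points off this view instead: dial centres at about (359, 211) in scene and (375.5, 185) in top, hub (369, 187.5), green (359.8, 158) and blue (402, 170.3), then refit.

```bash
cat > fit.py <<'E'
from h import *
from scipy.optimize import least_squares
P={n:r.grab_frame(n) for n in("scene","top")}
obs={"scene":dict(d=(359,211.2),g=(342.2,179.2),gr=(372,197.7),bl=(386.2,202)),"top":dict(d=(375.5,185),g=(344.3,179.2),gr=(359.8,158),bl=(402,170.3),hub=(369,187.5))}
def model(x):
    u,n=axes(x[3]);l=np.cross(n,u);C=x[:3]
    D=C-.031*n
    return u,n,l,C,dict(d=D,g=C+.05*(np.cos(x[4])*u+np.sin(x[4])*l)+.036*n,gr=D+x[5]*l,bl=D+x[5]*u,hub=C+.012*n)
def f(x):
    m=model(x)[-1];return np.concatenate([proj(P[k],m[q])-v for k in P for q,v in obs[k].items()])
b=min((least_squares(f,[.6,-.07,.155,y,a,.07],loss="soft_l1") for y in(-.8,-.3,.3) for a in(1,2,3)),key=lambda s:s.cost)
x=b.x;u,n,l,C,m=model(x);print(x.round(4),f(x).round(1));print("u",u,"n",n,"l",l,"grip",m["g"]+.001*n)
np.savez("fit.npz",x=x,u=u,n=n,l=l,C=C)
ims=[]
for k,p in P.items():
    im=p["frame"].copy()
    for q in np.linspace(0,6.28,60):
        for rad,h in((.078,-.031),(.05,0)):
            a=proj(p,C+h*n+rad*(np.cos(q)*u+np.sin(q)*l)).astype(int);im[a[1],a[0]]=(255,0,255)
    bb=BOX[k];ims.append(cv2.resize(im[bb[1]-15:bb[1]+85,bb[0]-20:bb[0]+80],(400,400),interpolation=0))
cv2.imwrite("pics/fit2.png",np.hstack(ims))
t=r.get_obs();Rt=R.from_rotvec(t["eef_rot"])
# tool: z=-n
for ya in(u,l,-u,-l,):
    z=-n;y=ya;X=np.cross(y,z);Rg=R.from_matrix(np.c_[X,y,z]);print("dR tool",(Rt.inv()*Rg).as_rotvec().round(3))
E
python3 fit.py
```

```text
[ 0.5863 -0.0528  0.1547 -1.1032  2.2313  0.069 ] [-0.8 -0.8  0.  -0.1  0.   0.6  0.5  0.2 -0.6 -0.1  0.5  0.2  0.3 -0.3
 -0.3 -0.1  0.1  0.1]
u [ 0.39794338 -0.78818622  0.46947156] n [-0.21159025  0.41908605  0.88294759] l [8.92676109e-01 4.50698752e-01 2.77555756e-17] grip [0.60150081 0.00472515 0.17300816]
dR tool [-0.253 -0.557  2.232]
dR tool [ 0.175 -0.467  0.702]
dR tool [ 0.458 -0.209 -0.837]
dR tool [ 0.59   0.221 -2.365]
```

View pics/fit2.png

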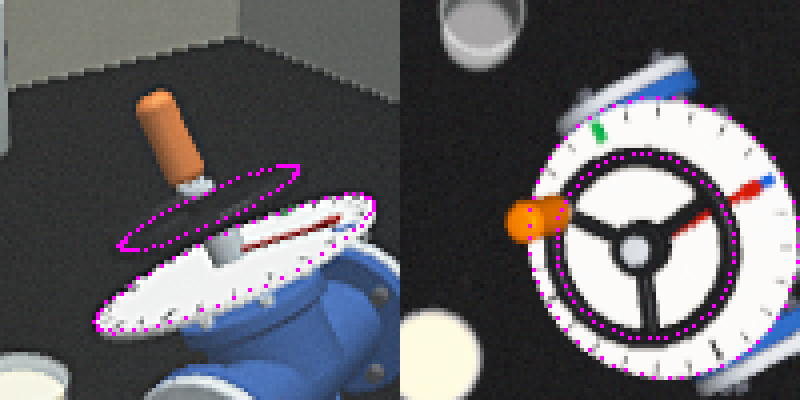

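The fit is now sub-pixel: wheel centre at (0.586, -0.053, 0.155), and both the dial and ring overlays match. Now I work out the approach.

```bash
cat >> h.py <<'E'
F=dict(np.load("fit.npz"))
def goal(off,ang=None):
    u,n,l,C,x=[F[k] for k in("u","n","l","C","x")];a=x[4] if ang is None else ang
    return C+.05*(np.cos(a)*u+np.sin(a)*l)+(.037-.008+off)*n
RG=R.from_matrix(np.c_[np.cross(F["l"],-F["n"]),F["l"],-F["n"]])
def todo(off,ang=None):
    o=r.get_obs();Rt=R.from_rotvec(o["eef_rot"]);d=goal(off,ang)-o["tcp_pos"]
    print("t",round(o["time"],2),"slide units, tool now",(Rt.inv().apply(d)/.05).round(3),"after turn",(RG.inv().apply(d)/.05).round(3),"turn",((Rt.inv()*RG).as_rotvec()/.1).round(3),"F",o["wrist_force"].round(1),"w",round(o["gripper_width"],4),"q",o["qpos"].round(2))
E
python3 -c "
from h import *
todo(.09);print(RG.as_matrix().round(3))"
```

```text
t 1.0 slide units, tool now [-10.525  -7.369  -0.062] after turn [-11.31    1.354   5.943] turn [ 1.75  -4.674  7.019] F [-0.4  0.5 -0.5] w 0.0853 q [ 1.09  0.49  1.35 -0.    1.3  -0.1 ]
[[-0.398  0.893  0.212]
 [ 0.788  0.451 -0.419]
 [-0.469  0.    -0.883]]
```

{"op": "send_rows", "data": {
  "commands": [
    {"slide":[-0.6,-0.45,-0.06]},
    {"slide":[-0.6,-0.45,-0.06]},
    {"slide":[-0.6,-0.45,-0.06]},
    {"slide":[-0.6,-0.45,-0.06]},
    {"slide":[-0.6,-0.45,-0.06]},
    {"slide":[-0.6,-0.45,-0.06]},
    {"slide":[-0.6,-0.45,-0.06]},
    {"slide":[-0.6,-0.45,-0.06]},
    {"slide":[-0.6,-0.45,-0.06]},
    {"slide":[-0.6,-0.45,-0.06]}
  ],
  "fingers": 0
}}

```text
invalid input
```

{"op": "send_rows", "data": {
  "commands": [
    {"angular":[0.175,-0.467,0.702]},
    {"angular":[0.175,-0.467,0.702]},
    {"angular":[0.175,-0.467,0.702]},
    {"angular":[0.175,-0.467,0.702]},
    {"angular":[0.175,-0.467,0.702]},
    {"angular":[0.175,-0.467,0.702]},
    {"angular":[0.175,-0.467,0.702]},
    {"angular":[0.175,-0.467,0.702]},
    {"angular":[0.175,-0.467,0.702]},
    {"angular":[0.175,-0.467,0.702]}
  ]
}}

```text
invalid input
```

```bash
python3 -c "
from h import *
todo(.09)"
```

```text
t 1.0 slide units, tool now [-10.525  -7.369  -0.062] after turn [-11.31    1.354   5.943] turn [ 1.75  -4.674  7.019] F [-0.4  0.5 -0.5] w 0.0853 q [ 1.09  0.49  1.35 -0.    1.3  -0.1 ]
```

Each row probably needs both fields.

{"op": "send_rows", "data": {
  "commands": [
    {"slide":[-0.6,-0.45,-0.06],"angular":[0,0,0]},
    {"slide":[-0.6,-0.45,-0.06],"angular":[0,0,0]},
    {"slide":[-0.6,-0.45,-0.06],"angular":[0,0,0]},
    {"slide":[-0.6,-0.45,-0.06],"angular":[0,0,0]},
    {"slide":[-0.6,-0.45,-0.06],"angular":[0,0,0]},
    {"slide":[-0.6,-0.45,-0.06],"angular":[0,0,0]},
    {"slide":[-0.6,-0.45,-0.06],"angular":[0,0,0]},
    {"slide":[-0.6,-0.45,-0.06],"angular":[0,0,0]},
    {"slide":[-0.6,-0.45,-0.06],"angular":[0,0,0]},
    {"slide":[-0.6,-0.45,-0.06],"angular":[0,0,0]}
  ],
  "fingers": 0
}}

```text
time: 2.0
tcp_pos: [0.4293, 0.2559, 0.2726]
eef_rot: [0.604, 3.083, 0.0]
wrist_force: [0.4, 0.2, -1.2]
gripper_width: 0.0853
grip_force: 0.0
```

{"op": "send_rows", "data": {
  "commands": [
    {"slide":[0,0,0],"angular":[0.175,-0.467,0.702]},
    {"slide":[0,0,0],"angular":[0.175,-0.467,0.702]},
    {"slide":[0,0,0],"angular":[0.175,-0.467,0.702]},
    {"slide":[0,0,0],"angular":[0.175,-0.467,0.702]},
    {"slide":[0,0,0],"angular":[0.175,-0.467,0.702]},
    {"slide":[0,0,0],"angular":[0.175,-0.467,0.702]},
    {"slide":[0,0,0],"angular":[0.175,-0.467,0.702]},
    {"slide":[0,0,0],"angular":[0.175,-0.467,0.702]},
    {"slide":[0,0,0],"angular":[0.175,-0.467,0.702]},
    {"slide":[0,0,0],"angular":[0.175,-0.467,0.702]}
  ]
}}

```text
time: 3.0
tcp_pos: [0.4287, 0.2574, 0.2725]
eef_rot: [1.42, 2.299, -0.353]
wrist_force: [0.3, -0.7, 0.9]
gripper_width: 0.0854
grip_force: 0.0
```

```bash
python3 -c "
from h import *
todo(.09)"
```

```text
t 3.0 slide units, tool now [-4.418  0.821  2.973] after turn [-4.425  0.807  2.966] turn [-0.     0.015 -0.031] F [ 0.3 -0.7  0.9] w 0.0854 q [ 0.72  0.37  1.58 -0.49  1.35  0.4 ]
```

{"op": "send_rows", "data": {
  "commands": [
    {"slide":[-0.442,0.081,0.297],"angular":[0,0,0]},
    {"slide":[-0.442,0.081,0.297],"angular":[0,0,0]},
    {"slide":[-0.442,0.081,0.297],"angular":[0,0,0]},
    {"slide":[-0.442,0.081,0.297],"angular":[0,0,0]},
    {"slide":[-0.442,0.081,0.297],"angular":[0,0,0]},
    {"slide":[-0.442,0.081,0.297],"angular":[0,0,0]},
    {"slide":[-0.442,0.081,0.297],"angular":[0,0,0]},
    {"slide":[-0.442,0.081,0.297],"angular":[0,0,0]},
    {"slide":[-0.442,0.081,0.297],"angular":[0,0,0]},
    {"slide":[-0.442,0.081,0.297],"angular":[0,0,0]}
  ]
}}

```text
time: 4.0
tcp_pos: [0.5848, 0.0381, 0.2448]
eef_rot: [1.417, 2.303, -0.353]
wrist_force: [0.0, 0.7, 0.2]
gripper_width: 0.0854
grip_force: 0.0
```

```bash
python3 -c "
from h import *
todo(0)
p=r.grab_frame('wrist');m=mask(p,'orange',(0,0,640,400));ys,xs=np.nonzero(m);print(xs.mean(),ys.mean(),len(xs),xs.min(),xs.max(),ys.min(),ys.max())
n=F['n'];im=p['frame'].copy()
g=goal(.008)
for h in(-.024,0,.024): print(h,proj(p,g+h*n)); cv2.circle(im,tuple(int(v) for v in proj(p,g+h*n)),4,(255,0,255),1)
cv2.imwrite('pics/w.png',im)
"
```

```text
t 4.0 slide units, tool now [ 0.014 -0.004  1.778] after turn [ 0.015 -0.003  1.778] turn [ 0.    -0.004 -0.002] F [0.  0.7 0.2] w 0.0854 q [ 0.22  0.42  1.59 -0.54  1.07  0.  ]<string>:4: RuntimeWarning: Mean of empty slice.
  ret = ret.dtype.type(ret / rcount)
Traceback (most recent call last):
ValueError: zero-size array to reduction operation minimum which has no identity
```

```bash
python3 -c "
from h import *
p=r.grab_frame('wrist');n=F['n'];im=p['frame'].copy();g=goal(.008)
for q in r.regions_of(p,'grip_centre')[:2]: print(q['score'],q['rect'])
for h in(-.024,0,.024): print(h,proj(p,g+h*n)); cv2.circle(im,tuple(int(v) for v in proj(p,g+h*n)),4,(255,0,255),1)
cv2.imwrite('pics/w.png',im)
"
```

```text
0.55 [310.5, 186.5, 338.3, 229.2]
-0.024 [321.22813807 203.4913499 ]
0 [321.21793517 211.63751324]
0.024 [321.20535734 221.67985205]
```

View pics/w.png

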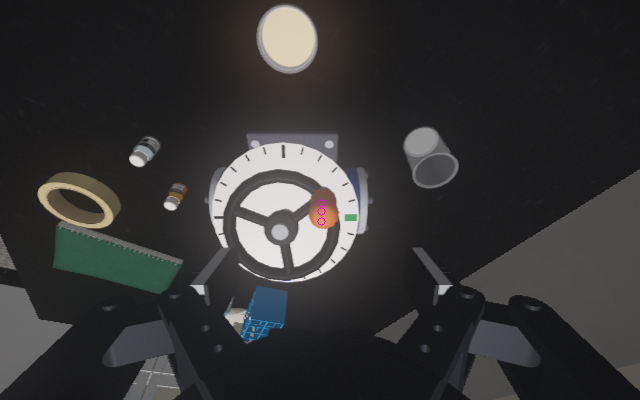

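The wrist view confirms the grip at about (323, 216) for its end against my prediction of (321, 222). The hub is at (280, 231). I check the hub and dial prediction before closing in.

```bash
cat > refit.py <<'E'
from h import *
from scipy.optimize import least_squares
p=r.grab_frame('wrist');u,n,l,C,x=[F[k] for k in("u","n","l","C","x")]
im=p['frame'];hsv=cv2.cvtColor(im,cv2.COLOR_BGR2HSV)
w=((hsv[...,1]<45)&(hsv[...,2]>150)).astype(np.uint8);w[:,:205]=0;w[:,362:]=0;w[:138]=0;w[286:]=0
w[:, 358:][:]=0
nl,lab,s,c=cv2.connectedComponentsWithStats(w);i=1+s[1:,4].argmax();hull=cv2.convexHull(np.argwhere(np.isin(lab,[j for j in range(1,nl) if s[j,4]>60]))[:,::-1].astype(np.int32))
e=cv2.fitEllipse(hull);print("dial ellipse",e)
gry=(hsv[215:250,262:298]);g=(gry[...,1]<60)&(gry[...,2]>110)
nl,lab,s,c=cv2.connectedComponentsWithStats(g.astype(np.uint8));k=1+np.argmin(np.hypot(*(c[1:]-[18,16]).T));print("hub",c[k]+[262,215],s[k])
print("pred hub",proj(p,C+.012*n),"dial",proj(p,C-.031*n),"dial edges",[proj(p,C-.031*n+.078*d).round(1) for d in(u,-u,l,-l)],"green",proj(p,C-.031*n+x[5]*l))
E
python3 refit.py
```

```text
dial ellipse ((284.6297912597656, 212.3997344970703), (137.1417236328125, 151.01211547851562), 120.13967895507812)
hub [280.77118644 233.99152542] [ 10  11  18  17 236]
pred hub [279.44246474 237.73249356] dial [285.2947991  222.14743224] dial edges [array([287.8, 286.2]), array([282.4, 148.3]), array([358., 222.]), array([212.7, 222.3])] green [349.6129979  222.05504167]
```

Everything in the wrist view sits about 4.7 px further up than predicted, which is roughly 4 mm along +x of the tool. The angle agrees, so I descend with that correction.

{"op": "send_rows", "data": {
  "commands": [
    {"slide":[0.04,0.01,0.22],"angular":[0,0,0]},
    {"slide":[0.04,0.01,0.22],"angular":[0,0,0]},
    {"slide":[0,0,0.22],"angular":[0,0,0]},
    {"slide":[0,0,0.22],"angular":[0,0,0]},
    {"slide":[0,0,0.22],"angular":[0,0,0]},
    {"slide":[0,0,0.22],"angular":[0,0,0]},
    {"slide":[0,0,0.22],"angular":[0,0,0]},
    {"slide":[0,0,0.22],"angular":[0,0,0]},
    {"slide":[0,0,0],"angular":[0,0,0]}
  ]
}}

```text
time: 5.1
tcp_pos: [0.6017, 0.0051, 0.1637]
eef_rot: [1.418, 2.304, -0.355]
wrist_force: [0.0, -0.0, -0.1]
gripper_width: 0.0856
grip_force: 0.0
```

{"op": "send_rows", "data": {
  "commands": [
    {"slide":[0,0,0],"angular":[0,0,0]},
    {"slide":[0,0,0],"angular":[0,0,0]},
    {"slide":[0,0,0],"angular":[0,0,0]},
    {"slide":[0,0,0],"angular":[0,0,0]},
    {"slide":[0,0,0],"angular":[0,0,0]},
    {"slide":[0,0,0],"angular":[0,0,0]},
    {"slide":[0,0,0],"angular":[0,0,0]},
    {"slide":[0,0,0],"angular":[0,0,0]}
  ],
  "fingers": 1,
  "squeeze": 30
}}

```text
time: 5.9
tcp_pos: [0.6024, 0.0061, 0.1654]
eef_rot: [1.417, 2.303, -0.352]
wrist_force: [-0.2, 6.1, 4.9]
gripper_width: 0.0212
grip_force: 29.6
```

```bash
python3 -c "
from h import *
todo(0)
a=F['x'][4]
for k in range(8): print(k, (np.array([-np.cos(a+(k+1)*np.pi/12)+np.cos(a+k*np.pi/12), np.sin(a+(k+1)*np.pi/12)-np.sin(a+k*np.pi/12)])).round(3))
"
```

```text
t 5.9 slide units, tool now [-0.086 -0.028  0.034] after turn [-0.086 -0.028  0.034] turn [ 0.006 -0.003 -0.001] F [-0.2  6.1  4.9] w 0.0212 q [ 0.15  0.53  1.65 -0.61  0.89  0.06]
0 [ 0.183 -0.186]
1 [ 0.129 -0.227]
2 [ 0.066 -0.253]
3 [-0.002 -0.261]
4 [-0.069 -0.252]
5 [-0.132 -0.225]
6 [-0.186 -0.183]
7 [-0.227 -0.129]
```

{"op": "send_rows", "data": {
  "commands": [
    {"slide":[0.183,-0.186,0],"angular":[0,0,0]},
    {"slide":[0.129,-0.227,0],"angular":[0,0,0]},
    {"slide":[0.066,-0.253,0],"angular":[0,0,0]},
    {"slide":[-0.002,-0.261,0],"angular":[0,0,0]},
    {"slide":[-0.069,-0.252,0],"angular":[0,0,0]},
    {"slide":[0,0,0],"angular":[0,0,0]}
  ]
}}

```text
time: 6.5
tcp_pos: [0.5434, -0.0095, 0.1587]
eef_rot: [1.417, 2.302, -0.353]
wrist_force: [1.6, -1.3, 4.0]
gripper_width: 0.0209
grip_force: 30.1
```

```bash
cat > look.py <<'E'
from h import *
import sys
o=r.get_obs();u,n,l,C,x=[F[k] for k in("u","n","l","C","x")]
d=o["tcp_pos"]-(C-.0035*u+.001*l);ang=np.degrees(np.arctan2(d@l,d@u));print("t",round(o["time"],2),"grip angle",ang.round(1),"rad mm",np.hypot(d@l,d@u)*1000,"h",d@n,"F",o["wrist_force"].round(1),"M",o["moment"].round(2),"w",o["gripper_width"],o["grip_force"])
D=C-.031*n
for k in("top","scene"):
    p=r.grab_frame(k);b=BOX[k];m=mask(p,"red",b);pts=np.argwhere(m)[:,::-1]
    if len(pts)<4: print(k,"no red",len(pts));continue
    A=[]
    for q in pts:
        c,v=ray(p,*q);X=c+v*(((D+.004*n-c)@n)/(v@n))-D;A.append((np.degrees(np.arctan2(X@l,X@u)),np.hypot(X@l,X@u)*1000))
    A=np.array(A);A=A[(A[:,1]>15)&(A[:,1]<75)];w=A[:,1]
    if len(A): print(k,"pointer",np.degrees(np.angle((np.exp(1j*np.radians(A[:,0]))*w).sum())).round(1),len(A),w.max().round())
    cv2.imwrite(f"pics/l_{k}{len(sys.argv)>1 and sys.argv[1] or ''}.png",cv2.resize(p["frame"][b[1]-25:b[1]+75,b[0]-20:b[0]+80],(400,400),interpolation=cv2.INTER_CUBIC))
E
python3 look.py a
```

```text
t 6.5 grip angle -156.6 rad mm 49.90486450830131 h 0.030692279586810763 F [ 1.6 -1.3  4. ] M [-0.21 -0.28  0.06] w 0.020889662325973644 30.131154748087283
top pointer 28.3 39 65.0
scene pointer 39.9 16 66.0
```

```bash
python3 -c "
import cv2,numpy as np
cv2.imwrite('pics/la.png',np.hstack([cv2.imread(f'pics/l_{k}a.png') for k in('top','scene')]))"
```

```text
(no output)
```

View pics/la.png

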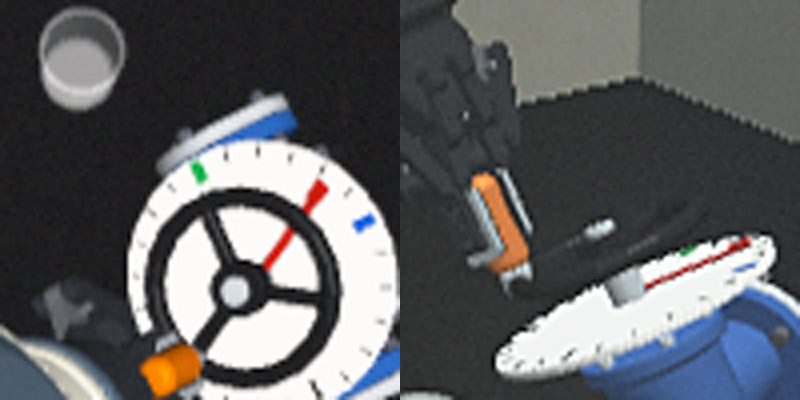

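The pointer is about 28° past blue and the orange grip at about (165, 370) in the crop is at 203°. The slack is therefore taken up, and the tracked radius is right at 49.9 mm. I continue round.

{"op": "send_rows", "data": {
  "commands": [
    {"slide":[-0.132,-0.225,0],"angular":[0,0,0]},
    {"slide":[-0.186,-0.183,0],"angular":[0,0,0]},
    {"slide":[-0.227,-0.129,0],"angular":[0,0,0]},
    {"slide":[-0.253,-0.066,0],"angular":[0,0,0]},
    {"slide":[-0.261,0.002,0],"angular":[0,0,0]},
    {"slide":[-0.252,0.069,0],"angular":[0,0,0]},
    {"slide":[0,0,0],"angular":[0,0,0]}
  ]
}}

```text
time: 7.3
tcp_pos: [0.5468, -0.0727, 0.1895]
eef_rot: [1.418, 2.301, -0.352]
wrist_force: [-0.2, 4.1, 6.4]
gripper_width: 0.0209
grip_force: 30.7
```

```bash
python3 look.py b
```

```text
t 7.3 grip angle -66.3 rad mm 49.39695009998252 h 0.03067740757304461 F [-0.2  4.1  6.4] M [ 0.56 -0.18  0.21] w 0.020875499234064687 30.74708658910822
top pointer 115.2 36 69.0
scene no red 0
```

Grip minus pointer is about 178°, which fits 180°. The target grip angle is therefore 270° next time round.

{"op": "send_rows", "data": {
  "commands": [
    {"slide":[-0.225,0.132,0],"angular":[0,0,0]},
    {"slide":[-0.183,0.186,0],"angular":[0,0,0]},
    {"slide":[-0.129,0.227,0],"angular":[0,0,0]},
    {"slide":[-0.066,0.253,0],"angular":[0,0,0]},
    {"slide":[0.002,0.261,0],"angular":[0,0,0]},
    {"slide":[0.069,0.252,0],"angular":[0,0,0]},
    {"slide":[0.132,0.225,0],"angular":[0,0,0]},
    {"slide":[0.186,0.183,0],"angular":[0,0,0]},
    {"slide":[0.227,0.129,0],"angular":[0,0,0]},
    {"slide":[0.253,0.066,0],"angular":[0,0,0]}
  ]
}}

```text
time: 8.4
tcp_pos: [0.6271, -0.0183, 0.183]
eef_rot: [1.416, 2.301, -0.352]
wrist_force: [1.2, -1.3, 6.4]
gripper_width: 0.021
grip_force: 30.5
```

{"op": "send_rows", "data": {
  "commands": [
    {"slide":[0.261,-0.002,0],"angular":[0,0,0]},
    {"slide":[0.252,-0.069,0],"angular":[0,0,0]},
    {"slide":[0.225,-0.132,0],"angular":[0,0,0]},
    {"slide":[0.183,-0.186,0],"angular":[0,0,0]},
    {"slide":[0.129,-0.227,0],"angular":[0,0,0]},
    {"slide":[0.066,-0.253,0],"angular":[0,0,0]},
    {"slide":[-0.002,-0.261,0],"angular":[0,0,0]},
    {"slide":[-0.069,-0.252,0],"angular":[0,0,0]},
    {"slide":[0,0,0],"angular":[0,0,0]}
  ]
}}

```text
time: 9.3
tcp_pos: [0.5434, -0.0093, 0.1586]
eef_rot: [1.416, 2.302, -0.353]
wrist_force: [2.1, -1.6, 3.5]
gripper_width: 0.0212
grip_force: 30.3
```

```bash
python3 look.py c
```

```text
t 9.3 grip angle -156.8 rad mm 50.03020682463017 h 0.030649214555543328 F [ 2.1 -1.6  3.5] M [-0.37 -0.43  0.11] w 0.021242646752172207 30.340921825845726
top pointer 28.0 39 65.0
scene pointer 39.3 17 66.0
```

{"op": "send_rows", "data": {
  "commands": [
    {"slide":[-0.132,-0.225,0],"angular":[0,0,0]},
    {"slide":[-0.186,-0.183,0],"angular":[0,0,0]},
    {"slide":[-0.227,-0.129,0],"angular":[0,0,0]},
    {"slide":[-0.253,-0.066,0],"angular":[0,0,0]},
    {"slide":[-0.122,-0.007,0],"angular":[0,0,0]},
    {"slide":[0,0,0],"angular":[0,0,0]},
    {"slide":[0,0,0],"angular":[0,0,0]}
  ]
}}

```text
time: 10.1
tcp_pos: [0.5351, -0.0584, 0.1799]
eef_rot: [1.417, 2.302, -0.351]
wrist_force: [1.9, 4.1, 6.2]
gripper_width: 0.0208
grip_force: 30.9
```

```bash
python3 look.py d;python3 -c "
import cv2,numpy as np
cv2.imwrite('pics/ld.png',np.hstack([cv2.imread(f'pics/l_{k}d.png') for k in('top','scene')]))"
```

```text
t 10.1 grip angle -90.8 rad mm 49.283014791100854 h 0.030656633114894482 F [1.9 4.1 6.2] M [ 0.5  -0.46  0.34] w 0.020778529482439686 30.865220515988767
top pointer 93.0 41 68.0
scene pointer 97.8 14 73.0
```

View pics/ld.png

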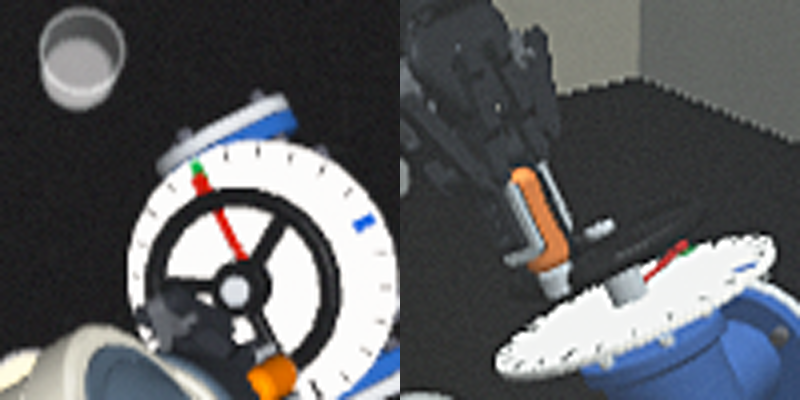

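The red pointer sits on the green mark at about (200, 178) in the crop, on its second pass. I let go and back off along the wheel's axis.

{"op": "send_rows", "data": {
  "commands": [
    {"slide":[0,0,0],"angular":[0,0,0]},
    {"slide":[0,0,0],"angular":[0,0,0]},
    {"slide":[0,0,0],"angular":[0,0,0]},
    {"slide":[0,0,0],"angular":[0,0,0]},
    {"slide":[0,0,0],"angular":[0,0,0]},
    {"slide":[0,0,0],"angular":[0,0,0]},
    {"slide":[0,0,0],"angular":[0,0,0]},
    {"slide":[0,0,0],"angular":[0,0,0]}
  ],
  "fingers": 0
}}

```text
time: 11.0
tcp_pos: [0.5344, -0.0586, 0.1796]
eef_rot: [1.417, 2.303, -0.353]
wrist_force: [-0.2, -0.1, 0.4]
gripper_width: 0.0855
grip_force: 0.0
```

{"op": "send_rows", "data": {
  "commands": [
    {"slide":[0,0,-0.2],"angular":[0,0,0]},
    {"slide":[0,0,-0.3],"angular":[0,0,0]},
    {"slide":[0,0,-0.3],"angular":[0,0,0]},
    {"slide":[0,0,-0.3],"angular":[0,0,0]},
    {"slide":[0,0,-0.3],"angular":[0,0,0]},
    {"slide":[0,0,-0.3],"angular":[0,0,0]},
    {"slide":[0,0,-0.3],"angular":[0,0,0]},
    {"slide":[0,0,0],"angular":[0,0,0]},
    {"slide":[0,0,0],"angular":[0,0,0]}
  ]
}}

```text
time: 11.9
tcp_pos: [0.5133, -0.0166, 0.2681]
eef_rot: [1.417, 2.303, -0.352]
wrist_force: [-0.2, -0.8, 0.3]
gripper_width: 0.0853
grip_force: 0.0
```

```bash
python3 look.py e; python3 -c "
from h import *
p=r.grab_frame('wrist');cv2.imwrite('pics/w2.png',p['frame'])"
```

```text
t 11.9 grip angle -91.0 rad mm 49.843325733583036 h 0.13069908828067747 F [-0.2 -0.8  0.3] M [0.15 0.14 0.01] w 0.08534427566520505 0.0
top pointer 93.0 41 68.0
scene pointer 97.8 14 73.0
```

View pics/w2.png

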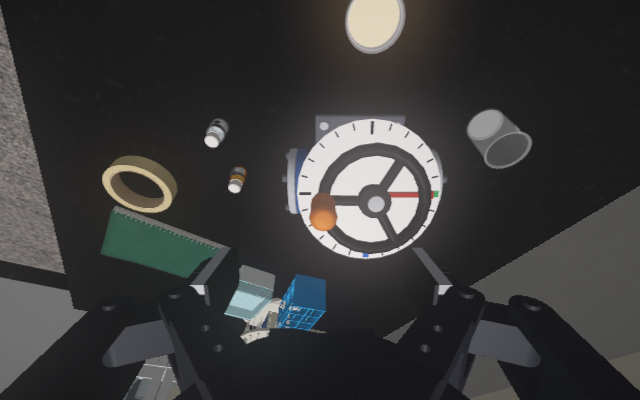

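The pointer at (436, 194) is on the green mark, the grip is opposite it with the slack still taken up, and the glassware is upright. I hand in.

```bash
python3 -c "
from bench import r
print(r.hand_in())"
```

```text
the job is handed in; nothing more can be done
None
```

I turned the stem one and a quarter turns open, with the pointer on the green mark on its second pass and the slack still taken up, then let go clear of the wheel with the glassware still standing; the job is handed in, and the hand-in gave no verdict.

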